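Fetch the screw tin from the blocked drawer and put the bench back in order

TASK

I need the round screw tin from the low drawer unit, but three things stand on coasters in front of the drawer: clear the glue bottle, the white jar and the solder reel away until all three stand upright together on the grey mat. Then pull the drawer well out by its handle, lift out the tin and set it in the middle of the empty square bay of the blue screw tray. Push the drawer fully home, then put each of the three back upright in the middle of the very coaster it came from.

Things in the scene. Friction and masses are not known exactly. Their poses are not given: they have to be found in the camera images.
- glue_bottle: small black glue bottle with a pointed nozzle, round, 32 mm diameter, 78 mm tall; origin at the centre of its underside, z up. Stands in the middle of one of three fixed cork coasters (64 mm diameter, 4 mm thick) in a row before the drawer, 78 mm apart; must return there. Which thing is on which coaster varies.
- ipa_jar: white screw-top jar, round, 43 mm diameter at its collar and body, 45 mm tall; origin at the centre of its underside, z up. Stands in the middle of another of the coasters; must return there.
- solder_spool: reel of solder wire standing on its black flange, axis upright, 52 mm diameter, 30 mm tall; origin at the centre of its underside, z up. Stands in the middle of another of the coasters; must return there.
- parts_tin: small round silver tin with a pressed lid, 56 mm diameter, 22 mm tall, 35 to 70 g; origin at the centre of its underside, z up. Lies on the drawer's floor (14 mm above the desk), partly or wholly under the unit's clear lid until the drawer is pulled out.
- drawer_unit: low grey steel drawer unit with a clear lid, fixed to the desk, 125 deep (x) x 210 wide (y) x 70 mm high; origin on the desk under its centre, +x to its back, z up. Its one drawer slides out along the unit's -x; the drawer's underside clears the coasters, its inside is 188 mm wide and 109 mm deep with side walls up to 37 mm above the desk and a front panel 64 mm high.
- drawer (a joint): how far the drawer is pulled out, m: 0 is shut, 0.115 is the stop. It starts 15 to 28 mm ajar, slides stiffly (about 1.2 N) and stays where it is left.
- drawer_handle (a point): middle of the drawer's steel bar handle, 48 mm above the desk: a round bar of 10 mm diameter and 92 mm length along the unit's y, its axis 34 mm ahead of the front panel on two posts 76 mm apart (29 mm free behind it). Pinch it from above between the posts, fingers closing along the unit's x.
- side_mat: flat grey mat fixed to the desk, 120 (x) x 230 (y) x 3 mm, empty at the start; origin on the desk under its centre, z up, its top 3 mm above.
- screw_tray: blue plastic tray fixed to the desk, 154 (x) x 99 (y) mm, floor 3 mm thick, rim and dividing wall 12 mm above the desk and 3 mm thick; origin on the desk under its centre, z up. The small front bay (-x) holds a steel spike; the square bay behind it (+x) is empty.
- tin_bay (a point): middle of the floor of the tray's empty bay, 3 mm above the desk; the bay measures 93 (tray's x) x 93 mm (tray's y).

How it is judged:
By the outcome, as a careful person would: the job done as asked, in the order asked, and still so for the second after the job is handed in, with the robot touching nothing.
It also fails if it takes over 138 s, if anything falls off the work surface, if the arm or the gripper's body presses on something with over 40 N, if the wrist force passes 120 N, or if a joint passes its speed limit or range.

ROBOT

A 6-joint arm with a two-finger parallel gripper is mounted at the origin on a cart in front of the work surface, level with it; the furniture and walls round the work are solid. World frame = base frame: x ahead of the robot, y to its left, z up, the work surface at z = 0. Lengths are in m, angles in degrees, forces in N, time in s.
With the tool pointing down it reaches from about 0.4 to 0.825 m from the base axis. Payload 7 kg.
Tool frame: the origin (TCP) lies midway between the tips of the shut fingers; the grasp point (between the pads) lies 19 mm behind it; z points along the fingers, y is the line along which they close (so a half turn about z gives the same grasp; the last joint's range is limited). The gripper opens to 88 mm and grips with 3 to 60 N. Pads are 19 mm wide; open, the fingers measure 130 mm over their backs; the gripper's body (78 mm by 193 mm) begins 47 mm behind the grasp point.
Start: joints at [-57.347, 20.546, 0.682, 0, -70.136, -16.507], TCP at [0.188, -0.648, 0.227] pointing down, gripper open.
Joint ranges: [-176.03, 176.03], [-82.01, 121.73], [-58.28, 71.71], [-173.87, 95.51], [-174.79, -0.11], [-173.66, 173.66]. Speed limits (degrees/s): [136.94, 136.94, 172.46, 180, 180, 180].

INTERFACE

Orientations are given as [roll, pitch, yaw] about the fixed x, y, z axes, in that order (R = Rz(yaw) Ry(pitch) Rx(roll)).
In Python, from plant import r gives the robot as it stands.
- The arm moves only by the tool carry_out, never from a script. Its argument "deltas" is a list of rows, each a list of 3 entries, a list of its own where there are three numbers: the opening, from 0 (shut) to 1 (fully open), then the shift along the tool's x, y, z in mm, then the turn, a rotation vector about the tool's x, y, z in rad. In form: [[gripper, [tx, ty, tz], [rx, ry, rz]], ...]. A call has 1 to 12 rows; each row is the pose to reach, as a shift and turn from the pose commanded when the call began, along the tool's axes at that moment; what a row does not reach only later rows make up. A row lasts 1/10 s, in which the tool goes at most 50 mm and 8.59 degrees, less where a joint would pass 70% of its speed; a pose out of reach is approached as far as the arm can. A call with a gripper value outside its range is refused whole. The fingers move at their own pace and stop on an object; "squeeze" is the grip in N (left out, the last holds). Time passes only in rows, so rows that repeat a pose let the fingers close. It gives the time, the measured TCP pose, the force, the opening and the grip force at its end, in the units of the state.
- r.get_state(): the state, without advancing time (a new reading comes with each control period).
- r.capture(name): name is "scene" or "top"; returns (picture, depth): 384x512x3 uint8, red, green, blue; 384x512 float32, m along the optical axis (not along the pixel's ray), 0 where there is no reading.
- r.get_calibration(name): a dict with "fov_y" (degrees; the focal length in pixels is half the picture's height over the tangent of half this angle, whatever the lens; pixels are square), "cx", "cy" (the principal point, pixels), "view" (4x4, takes a point from world to camera coordinates). Camera axes: x right, y down, z forward; pixel columns grow to the right and rows downward; lengths in m; the calibration is good to about 2 mm. A picture is of the moment at which its call begins. get_calibration takes no time and is no camera call.
- r.close_job(): hands the job in; it is judged then, once.
The state is a dict: "time_s": time; "joints": joint angles; "qd": joint speeds; "joint_torque": joint torques, N m; "tcp_pos": TCP position; "eef_rot": TCP orientation; "contact_force": force on the tool from outside, world axes, zero at the start; "moment": the same for the moment, N m; "gripper_width": finger opening in m; "gripper_force": force on a finger pad.
Only numpy, scipy, OpenCV 4.12 (cv2) and the standard library are available. Lean on these libraries where they do the work, as an engineer would, in place of code of your own. Each camera call takes 0.05 s, during which the arm holds its last target. There are 200 camera calls.

## Working session

There is one attempt and no reset: what is moved stays moved. The work goes in short steps, Python scripts to look and compute and a tool call to move; the robot and the scene stay as the last step left them, time stands still between calls to the robot, and variables do not carry over. Pictures are saved under pics/ and viewed, at most 14 in all, crops included, and the job is handed in when it is done.

Besides the shell and the picture viewer there is one more tool, called after "Request:" by a JSON object that holds its "fn" and its "kwargs", one argument or row to a line. carry_out: Moves the arm, as the interface text tells. Its arguments: {"type":"object","properties":{"deltas":{"type":"array"},"squeeze":{"type":"number"}},"required":["deltas"]}

```bash
ls; mkdir -p pics; cat > h.py <<'E'
import numpy as np, cv2
from plant import r
from scipy.spatial.transform import Rotation as R
def cap(n,f=None):
    p,d=r.capture(n)
    if f: cv2.imwrite('pics/'+f,p[...,::-1])
    return p,d
def cloud(n,d):
    c=r.get_calibration(n); h,w=d.shape; f=h/2/np.tan(np.radians(c['fov_y'])/2)
    v,u=np.mgrid[:h,:w]; P=np.stack([(u-c['cx'])/f*d,(v-c['cy'])/f*d,d],-1)
    V=np.array(c['view']); return (P-V[:3,3])@V[:3,:3]
def ray(n,u,v,z):
    c=r.get_calibration(n); f=384/2/np.tan(np.radians(c['fov_y'])/2); V=np.array(c['view'])
    o=-V[:3,:3].T@V[:3,3]; k=V[:3,:3].T@np.array([(u-c['cx'])/f,(v-c['cy'])/f,1])
    return o+k*(z-o[2])/k[2]
E
python3 - <<'E'
from h import *
for n in('top','scene'):
    p,d=cap(n,n+'0.png'); c=r.get_calibration(n); print(n,c['fov_y'],c['cx'],c['cy'],np.round(c['view'],3).tolist(),(d==0).mean())
    np.save(n+'0.npy',cloud(n,d))
s=r.get_state(); print({k:np.round(v,3).tolist() for k,v in s.items()})
E
```

```text
pics
top 47.55905807136561 261.1042507204343 195.2208363125022 [[-0.007, -1.0, -0.021, -0.067], [-0.993, 0.009, -0.117, 0.506], [0.118, 0.02, -0.993, 1.251], [0.0, 0.0, 0.0, 1.0]] 0.0037790934244791665
scene 56.508486277968025 252.55287420688916 183.6993322005552 [[0.572, -0.82, 0.008, -0.367], [-0.407, -0.293, -0.865, 0.255], [0.712, 0.492, -0.502, 0.634], [0.0, 0.0, 0.0, 1.0]] 0.004247029622395833
{'time_s': 0.1, 'joints': [-57.349, 20.586, 0.637, -0.017, -70.137, -16.506], 'qd': [-0.066, -0.083, 0.06, 0.15, 0.013, 0.006], 'joint_torque': [-0.002, -58.416, 29.375, 7.016, 0.01, -0.0], 'tcp_pos': [0.188, -0.648, 0.226], 'eef_rot': [179.913, -0.009, -163.861], 'contact_force': [0.2, -0.213, -0.328], 'moment': [-0.042, -0.003, -0.015], 'gripper_force': 0.0, 'gripper_width': 0.087}
```

View pics/top0.png

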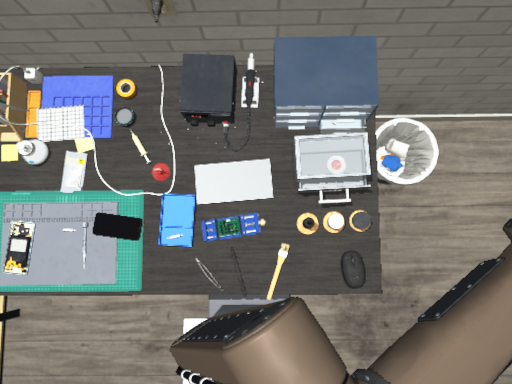

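View pics/scene0.png

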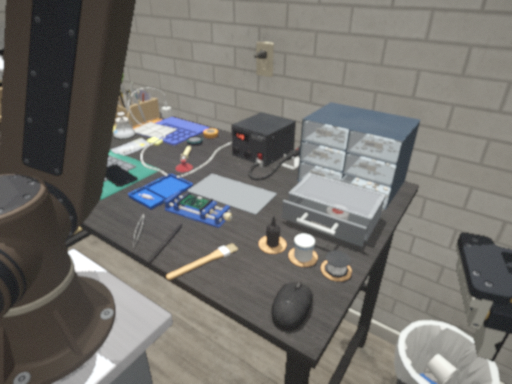

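The top view shows the glue bottle at (307,223), jar (334,221), reel (360,220), handle (334,197), tin (336,163), mat (233,181), and tray (177,220).

```bash
python3 - <<'E'
from h import *
p=cv2.imread('pics/top0.png'); C=np.load('top0.npy')
for n,u,v,z in[('glue',307,223,.06),('jar',334,221,.049),('spool',360,220,.034),('handle',334,197,.048),('tin',336,163,.036),('mat',233,181,.003),('tray',177,220,.012)]:
    print(n,np.round(ray('top',u,v,z),4),'depthpt',np.round(C[v,u],4))
hsv=cv2.cvtColor(p,cv2.COLOR_BGR2HSV)
# coasters
m=cv2.inRange(hsv,(5,90,90),(25,255,255)); m[:205]=0;m[240:]=0;m[:,:292]=0;m[:,375:]=0
m=cv2.morphologyEx(m,cv2.MORPH_CLOSE,np.ones((3,3),np.uint8))
for c in cv2.findContours(m,cv2.RETR_EXTERNAL,2)[0]:
    if cv2.contourArea(c)<60: continue
    (u,v),rr=cv2.minEnclosingCircle(c); e=cv2.fitEllipse(c)
    print('coaster',(u,v),rr,e,np.round(ray('top',u,v,.004),4),np.round(ray('top',*e[0],.004),4))
# things by depth
X=C[...,:2]; 
for n,(u,v),lo,hi in[('glue',(307,223),.03,.09),('jar',(334,221),.043,.056),('spool',(360,220),.028,.04),('handle',(334,197),.04,.056)]:
    q=ray('top',u,v,.04)[:2]; w=(np.abs(X-q).max(-1)<(.036 if n!='handle' else .06))&(C[...,2]>lo)&(C[...,2]<hi)
    P=C[w]; print(n,len(P),P.min(0).round(4),P.max(0).round(4),P.mean(0).round(4))
# mat, tray
m=cv2.inRange(hsv,(0,0,120),(180,50,255)); m2=np.zeros_like(m); m2[155:207,188:278]=m[155:207,188:278]
c=max(cv2.findContours(m2,0,2)[0],key=cv2.contourArea); b=cv2.minAreaRect(c)
print('mat',b,[np.round(ray('top',*q,.003),4)[:2].tolist() for q in cv2.boxPoints(b)])
m=cv2.inRange(hsv,(100,120,80),(125,255,255)); m2=np.zeros_like(m); m2[188:252,154:200]=m[188:252,154:200]
c=max(cv2.findContours(m2,0,2)[0],key=cv2.contourArea); b=cv2.minAreaRect(c)
print('tray',b,[np.round(ray('top',*q,.008),4)[:2].tolist() for q in cv2.boxPoints(b)])
k=p[130:260,150:380]; cv2.imwrite('pics/crop0.png',cv2.resize(k,None,fx=3.4,fy=3.4,interpolation=2))
E
```

```text
glue [ 0.421  -0.2019  0.06  ] depthpt [ 0.4209 -0.2018  0.0612]
jar [ 0.4266 -0.28    0.049 ] depthpt [ 0.4267 -0.2803  0.0475]
spool [ 0.4298 -0.3573  0.034 ] depthpt [ 0.4297 -0.357   0.0355]
handle [ 0.4959 -0.282   0.048 ] depthpt [ 0.501  -0.2888  0.0021]
tin [ 0.5977 -0.2923  0.036 ] depthpt [ 0.5917 -0.2875  0.0671]
mat [0.5523 0.0135 0.003 ] depthpt [0.5518 0.0132 0.0062]
tray [0.4356 0.1792 0.012 ] depthpt [0.436  0.1808 0.0045]
coaster (307.1717834472656, 223.11349487304688) 11.206993103027344 ((307.1334228515625, 223.1286163330078), (21.432716369628906, 21.678504943847656), 150.04782104492188) [ 0.4236 -0.2071  0.004 ] [ 0.4236 -0.207   0.004 ]
coaster (333.29412841796875, 221.85293579101562) 11.185266494750977 ((333.92999267578125, 221.36167907714844), (20.24427032470703, 20.884965896606445), 57.82455825805664) [ 0.4267 -0.2845  0.004 ] [ 0.4281 -0.2864  0.004 ]
coaster (359.2530212402344, 220.4036102294922) 11.239458084106445 ((359.937255859375, 220.27206420898438), (20.10900115966797, 21.045005798339844), 123.05311584472656) [ 0.4304 -0.3612  0.004 ] [ 0.4307 -0.3633  0.004 ]
glue 103 [ 0.4072 -0.2227  0.0308] [ 0.436  -0.1925  0.08  ] [ 0.4217 -0.207   0.0552]
jar 179 [ 0.4066 -0.3062  0.0431] [ 0.447  -0.2656  0.056 ] [ 0.4263 -0.2859  0.0488]
spool 231 [ 0.4065 -0.39    0.0282] [ 0.4531 -0.3398  0.0395] [ 0.4295 -0.3643  0.0336]
handle 229 [ 0.4378 -0.3428  0.04  ] [ 0.5217 -0.23    0.056 ] [ 0.4861 -0.283   0.0503]
mat ((232.94744873046875, 180.89585876464844), (40.06619644165039, 77.27361297607422), 85.03025817871094) [[0.6048, 0.1359], [0.6229, -0.0978], [0.5011, -0.1071], [0.4831, 0.124]]
tray ((176.36727905273438, 219.49118041992188), (34.190765380859375, 53.08216094970703), 3.814074993133545) [[0.3627, 0.2367], [0.5208, 0.2294], [0.5129, 0.1265], [0.3553, 0.1353]]
```

View pics/crop0.png

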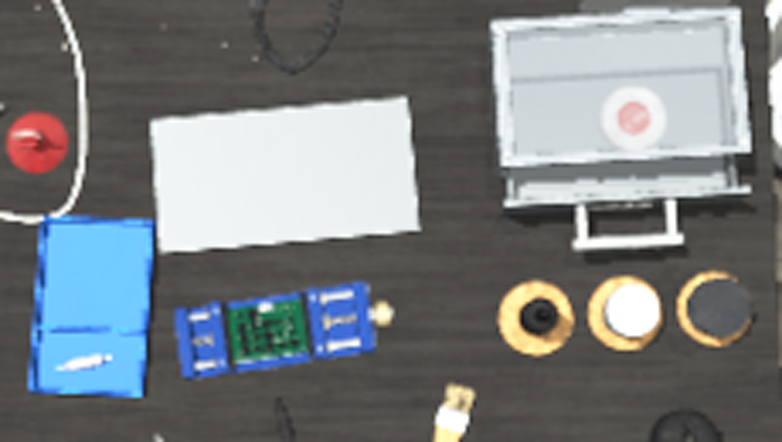

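The enlarged crop confirms the row of coasters, the handle bar centred near (335,200) in full-picture pixels, and the empty bay at the tray's upper (+x) end. I'm moving above the glue bottle now.

Request:
{"fn": "carry_out", "kwargs": {
  "deltas": [
    [1,[-348,358,76],[0,0,-1.289]],
    [1,[-348,358,76],[0,0,-1.289]],
    [1,[-348,358,76],[0,0,-1.289]],
    [1,[-348,358,76],[0,0,-1.289]],
    [1,[-348,358,76],[0,0,-1.289]],
    [1,[-348,358,76],[0,0,-1.289]],
    [1,[-348,358,76],[0,0,-1.289]],
    [1,[-348,358,76],[0,0,-1.289]],
    [1,[-348,358,76],[0,0,-1.289]],
    [1,[-348,358,76],[0,0,-1.289]],
    [1,[-348,358,76],[0,0,-1.289]],
    [1,[-348,358,76],[0,0,-1.289]]
  ]
}}

```text
time_s: 1.3
tcp_pos: [0.4228, -0.2063, 0.1502]
eef_rot: [180.0, 0.0, -89.8]
contact_force: [-0.5, -0.1, -0.3]
gripper_width: 0.0874
gripper_force: 0.0
```

```bash
python3 - <<'E'
from h import *
s=r.get_state(); print(np.round(s['tcp_pos'],4),np.round(s['eef_rot'],2),np.round(s['joints'],1),s['gripper_width'])
E
```

```text
[ 0.4228 -0.2063  0.1502] [ 1.7995e+02  1.0000e-02 -8.9810e+01] [ -2.    5.  -30.5  -0.  -54.5   2.1] 0.08742651122491094
```

Request:
{"fn": "carry_out", "kwargs": {
  "deltas": [
    [1,[0,0,45],[0,0,0]],
    [1,[0,0,90],[0,0,0]],
    [1,[0,0,115],[0,0,0]],
    [1,[0,0,130],[0,0,0]],
    [1,[0,0,130],[0,0,0]],
    [0,[0,0,130],[0,0,0]],
    [0,[0,0,130],[0,0,0]],
    [0,[0,0,130],[0,0,0]],
    [0,[0,0,130],[0,0,0]],
    [0,[0,0,130],[0,0,0]],
    [0,[0,0,130],[0,0,0]],
    [0,[0,0,130],[0,0,0]]
  ],
  "squeeze": 15
}}

```text
time_s: 2.5
tcp_pos: [0.4225, -0.2077, 0.0207]
eef_rot: [-180.0, 0.0, -90.0]
contact_force: [-0.4, -0.2, -0.4]
gripper_width: 0.0373
gripper_force: 0.0
```

Request:
{"fn": "carry_out", "kwargs": {
  "deltas": [
    [0,[0,0,0],[0,0,0]],
    [0,[0,0,0],[0,0,0]],
    [0,[0,0,0],[0,0,0]],
    [0,[0,0,-20],[0,0,0]],
    [0,[0,0,-60],[0,0,0]],
    [0,[0,0,-100],[0,0,0]],
    [0,[-40,-16,-120],[0,0,0]],
    [0,[-85,-35,-120],[0,0,0]],
    [0,[-130,-54,-120],[0,0,0]],
    [0,[-175,-73,-120],[0,0,0]],
    [0,[-220,-92,-120],[0,0,0]],
    [0,[-260,-108,-120],[0,0,0]]
  ]
}}

```text
time_s: 3.7
tcp_pos: [0.5309, 0.0545, 0.1406]
eef_rot: [-180.0, 0.0, -90.0]
contact_force: [0.5, -0.7, -0.5]
gripper_width: 0.0318
gripper_force: 15.0
```

Request:
{"fn": "carry_out", "kwargs": {
  "deltas": [
    [0,[-25,-10,0],[0,0,0]],
    [0,[-35,-15,0],[0,0,0]],
    [0,[-35,-15,40],[0,0,0]],
    [0,[-35,-15,80],[0,0,0]],
    [0,[-35,-15,105],[0,0,0]],
    [0,[-35,-15,115],[0,0,0]],
    [0,[-35,-15,121],[0,0,0]],
    [0,[-35,-15,121],[0,0,0]],
    [0.5,[-35,-15,121],[0,0,0]],
    [0.7,[-35,-15,121],[0,0,0]],
    [0.7,[-35,-15,121],[0,0,0]],
    [0.7,[-35,-15,121],[0,0,0]]
  ]
}}

```text
time_s: 4.9
tcp_pos: [0.5457, 0.0874, 0.0201]
eef_rot: [-180.0, 0.0, -90.0]
contact_force: [0.3, 0.2, -0.1]
gripper_width: 0.0579
gripper_force: 0.0
```

Request:
{"fn": "carry_out", "kwargs": {
  "deltas": [
    [0.7,[0,0,-40],[0,0,0]],
    [0.7,[0,0,-85],[0,0,0]],
    [1,[0,0,-130],[0,0,0]],
    [1,[49,10,-130],[0,0,0]],
    [1,[97,22,-130],[0,0,0]],
    [1,[145,34,-130],[0,0,0]],
    [1,[193,46,-130],[0,0,0]],
    [1,[241,58,-130],[0,0,0]],
    [1,[289,70,-130],[0,0,0]],
    [1,[337,82,-130],[0,0,0]],
    [1,[385,94,-130],[0,0,0]],
    [1,[430,106,-130],[0,0,0]]
  ]
}}

```text
time_s: 6.1
tcp_pos: [0.4387, -0.3447, 0.15]
eef_rot: [-180.0, -0.0, -90.0]
contact_force: [1.5, -0.3, 0.0]
gripper_width: 0.0878
gripper_force: 0.0
```

Request:
{"fn": "carry_out", "kwargs": {
  "deltas": [
    [1,[21,9,0],[0,0,0]],
    [1,[21,9,0],[0,0,0]],
    [1,[21,9,0],[0,0,0]]
  ]
}}

```text
time_s: 6.4
tcp_pos: [0.4299, -0.3641, 0.1495]
eef_rot: [180.0, 0.0, -90.1]
contact_force: [0.1, -0.6, -0.8]
gripper_width: 0.0875
gripper_force: 0.0
```

```bash
python3 - <<'E'
from h import *
s=r.get_state(); print(np.round(s['tcp_pos'],4),np.round(s['eef_rot'],2),np.round(s['joints'],1),s['gripper_width'])
p,d=cap('top','top1.png'); cap('scene','scene1.png'); C=cloud('top',d)
g=C[(np.abs(C[...,:2]-[.545,.088]).max(-1)<.03)&(C[...,2]>.03)]; print('glue',g.mean(0),g.max(0),g.min(0))
E
```

```text
[ 0.4299 -0.3641  0.1495] [ 1.7999e+02  1.0000e-02 -9.0100e+01] [-20.4  13.8 -19.7  -0.  -56.6  20.3] 0.08750760792552911
glue [0.54228255 0.08453016 0.05370822] [0.55875562 0.10021377 0.0830565 ] [0.52849197 0.07092147 0.03323957]
```

View pics/scene1.png

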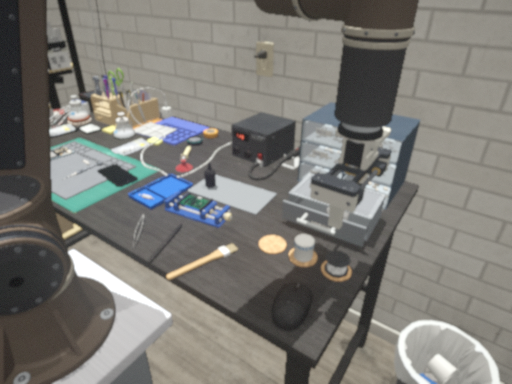

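The bottle stands upright on the mat at (210,178) and the reel waits at (337,265). I'm picking up the reel next.

Request:
{"fn": "carry_out", "kwargs": {
  "deltas": [
    [1,[0,0,45],[0,0,0]],
    [1,[0,0,90],[0,0,0]],
    [1,[0,0,120],[0,0,0]],
    [1,[0,0,135],[0,0,0]],
    [1,[0,0,140],[0,0,0]],
    [0,[0,0,140],[0,0,0]],
    [0,[0,0,140],[0,0,0]],
    [0,[0,0,140],[0,0,0]],
    [0,[0,0,140],[0,0,0]],
    [0,[0,0,140],[0,0,0]],
    [0,[0,0,140],[0,0,0]],
    [0,[0,0,140],[0,0,0]]
  ],
  "squeeze": 15
}}

```text
time_s: 7.7
tcp_pos: [0.4308, -0.3639, 0.0102]
eef_rot: [-179.9, -0.0, -90.0]
contact_force: [-0.8, 2.1, 5.6]
gripper_width: 0.0518
gripper_force: 15.0
```

Request:
{"fn": "carry_out", "kwargs": {
  "deltas": [
    [0,[0,0,0],[0,0,0]],
    [0,[0,0,-15],[0,0,0]],
    [0,[0,0,-50],[0,0,0]],
    [0,[0,0,-95],[0,0,0]],
    [0,[0,0,-130],[0,0,0]],
    [0,[-20,-8,-140],[0,0,0]],
    [0,[-60,-25,-140],[0,0,0]],
    [0,[-105,-43,-140],[0,0,0]],
    [0,[-150,-61,-140],[0,0,0]],
    [0,[-195,-80,-140],[0,0,0]],
    [0,[-240,-98,-140],[0,0,0]],
    [0,[-280,-115,-140],[0,0,0]]
  ]
}}

```text
time_s: 8.9
tcp_pos: [0.5454, -0.0816, 0.1494]
eef_rot: [180.0, 0.0, -90.0]
contact_force: [0.6, -0.3, -1.3]
gripper_width: 0.0514
gripper_force: 15.0
```

Request:
{"fn": "carry_out", "kwargs": {
  "deltas": [
    [0,[-20,-8,10],[0,0,0]],
    [0,[-22,-8,55],[0,0,0]],
    [0,[-22,-8,100],[0,0,0]],
    [0,[-22,-8,125],[0,0,0]],
    [0,[-22,-8,135],[0,0,0]],
    [0,[-22,-8,140],[0,0,0]],
    [0,[-22,-8,140],[0,0,0]],
    [0.8,[-22,-8,140],[0,0,0]],
    [0.9,[-22,-8,140],[0,0,0]],
    [0.9,[-22,-8,140],[0,0,0]],
    [0.9,[-22,-8,140],[0,0,0]],
    [0.9,[-22,-8,140],[0,0,0]]
  ]
}}

```text
time_s: 10.1
tcp_pos: [0.5536, -0.0617, 0.0099]
eef_rot: [-180.0, 0.0, -90.0]
contact_force: [1.1, 0.1, 0.2]
gripper_width: 0.0784
gripper_force: 0.0
```

Request:
{"fn": "carry_out", "kwargs": {
  "deltas": [
    [0.9,[0,0,-40],[0,0,0]],
    [0.9,[0,0,-85],[0,0,0]],
    [1,[0,0,-130],[0,0,0.14]],
    [1,[25,14,-140],[0,0,0.28]],
    [1,[50,28,-140],[0,0,0.42]],
    [1,[75,42,-140],[0,0,0.56]],
    [1,[100,57,-140],[0,0,0.7]],
    [1,[125,71,-140],[0,0,0.84]],
    [1,[150,85,-140],[0,0,0.98]],
    [1,[175,99,-140],[0,0,1.12]],
    [1,[200,113,-140],[0,0,1.26]],
    [1,[224,127,-140],[0,0,1.4]]
  ]
}}

```text
time_s: 11.3
tcp_pos: [0.4257, -0.2866, 0.1497]
eef_rot: [-180.0, 0.0, -170.5]
contact_force: [0.0, 0.7, 0.0]
gripper_width: 0.0876
gripper_force: 0.0
```

Request:
{"fn": "carry_out", "kwargs": {
  "deltas": [
    [1,[0,0,0],[0,0,0.14]],
    [1,[0,0,0],[0,0,0.171]],
    [1,[0,0,0],[0,0,0.171]],
    [1,[0,0,0],[0,0,0.171]]
  ]
}}

```text
time_s: 11.7
tcp_pos: [0.4264, -0.2857, 0.1496]
eef_rot: [-180.0, 0.0, -179.9]
contact_force: [-1.0, 0.8, 0.4]
gripper_width: 0.0875
gripper_force: 0.0
```

Request:
{"fn": "carry_out", "kwargs": {
  "deltas": [
    [1,[0,0,45],[0,0,0]],
    [1,[0,0,90],[0,0,0]],
    [1,[0,0,115],[0,0,0]],
    [1,[0,0,129],[0,0,0]],
    [1,[0,0,133],[0,0,0]],
    [0,[0,0,133],[0,0,0]],
    [0,[0,0,133],[0,0,0]],
    [0,[0,0,133],[0,0,0]],
    [0,[0,0,133],[0,0,0]],
    [0,[0,0,133],[0,0,0]],
    [0,[0,0,133],[0,0,0]],
    [0,[0,0,133],[0,0,0]]
  ],
  "squeeze": 15
}}

```text
time_s: 12.9
tcp_pos: [0.4265, -0.2857, 0.0168]
eef_rot: [-180.0, 0.0, 180.0]
contact_force: [-0.8, 1.9, 3.9]
gripper_width: 0.0425
gripper_force: 15.0
```

Request:
{"fn": "carry_out", "kwargs": {
  "deltas": [
    [0,[0,0,0],[0,0,0]],
    [0,[0,0,0],[0,0,0]],
    [0,[0,0,-15],[0,0,0]],
    [0,[0,0,-55],[0,0,0]],
    [0,[0,0,-100],[0,0,0]],
    [0,[0,0,-135],[0,0,-0.14]],
    [0,[-12,30,-140],[0,0,-0.28]],
    [0,[-29,70,-140],[0,0,-0.42]],
    [0,[-45,110,-140],[0,0,-0.56]],
    [0,[-62,150,-140],[0,0,-0.7]],
    [0,[-78,190,-140],[0,0,-0.84]],
    [0,[-95,230,-140],[0,0,-0.98]]
  ]
}}

```text
time_s: 14.1
tcp_pos: [0.5215, -0.054, 0.1564]
eef_rot: [180.0, -0.0, -123.5]
contact_force: [0.8, -0.7, -0.5]
gripper_width: 0.0427
gripper_force: 15.0
```

```bash
python3 - <<'E'
from h import *
s=r.get_state(); print(np.round(s['tcp_pos'],4),np.round(s['eef_rot'],2),s['gripper_width'])
R0=R.from_euler('xyz',s['eef_rot'],degrees=True)
print(R0.inv().apply(np.array([.550,.0135,.015])-s['tcp_pos'])*1e3, (R0.inv()*R.from_euler('xyz',[180,0,-90],degrees=True)).as_rotvec())
E
```

```text
[ 0.5215 -0.054   0.1564] [ 179.99   -0.   -123.54] 0.042722861390550426
[-72.02581892  13.56407755 141.39930303] [ 2.15963721e-04  4.40587224e-06 -5.85296190e-01]
```

Request:
{"fn": "carry_out", "kwargs": {
  "deltas": [
    [0,[-30,6,0],[0,0,-0.14]],
    [0,[-60,11,0],[0,0,-0.28]],
    [0,[-72,14,0],[0,0,-0.42]],
    [0,[-72,14,0],[0,0,-0.56]],
    [0,[-72,14,30],[0,0,-0.588]],
    [0,[-72,14,75],[0,0,-0.588]],
    [0,[-72,14,110],[0,0,-0.588]],
    [0,[-72,14,130],[0,0,-0.588]],
    [0,[-72,14,137],[0,0,-0.588]],
    [0,[-72,14,140],[0,0,-0.588]],
    [0,[-72,14,140],[0,0,-0.588]],
    [0.75,[-72,14,140],[0,0,-0.588]]
  ]
}}

```text
time_s: 15.3
tcp_pos: [0.5509, 0.0122, 0.0178]
eef_rot: [-179.9, 0.0, -90.2]
contact_force: [-0.2, 0.1, 0.4]
gripper_width: 0.0465
gripper_force: 0.0
```

Request:
{"fn": "carry_out", "kwargs": {
  "deltas": [
    [0.75,[0,0,0],[0,0,0]],
    [0.75,[0,0,0],[0,0,0]],
    [0.75,[0,0,0],[0,0,0]],
    [0.75,[0,0,-20],[0,0,0]],
    [0.75,[0,0,-60],[0,0,0]],
    [0.6,[0,0,-100],[0,0,0]],
    [0.6,[0,0,-140],[0,0,0]],
    [0.6,[0,0,-160],[0,0,0]],
    [0.6,[0,50,-160],[0,0,0]],
    [0.6,[0,100,-160],[0,0,0]],
    [0.6,[0,130,-160],[0,0,0]]
  ]
}}

```text
time_s: 16.4
tcp_pos: [0.4168, 0.0116, 0.1763]
eef_rot: [180.0, 0.0, -90.2]
contact_force: [0.3, 0.8, 0.6]
gripper_width: 0.0526
gripper_force: 0.0
```

```bash
python3 - <<'E'
from h import *
s=r.get_state(); print(s['time_s'],np.round(s['tcp_pos'],4),np.round(s['eef_rot'],2),s['gripper_width'])
p,d=cap('top','top2.png'); C=cloud('top',d); np.save('top2.npy',C)
cv2.imwrite('pics/crop2.png',cv2.resize(p[130:260,150:380,::-1],None,fx=3.4,fy=3.4,interpolation=2))
E
```

```text
16.4 [0.4168 0.0116 0.1763] [ 1.7997e+02  3.0000e-02 -9.0210e+01] 0.052622291451978075
```

View pics/crop2.png

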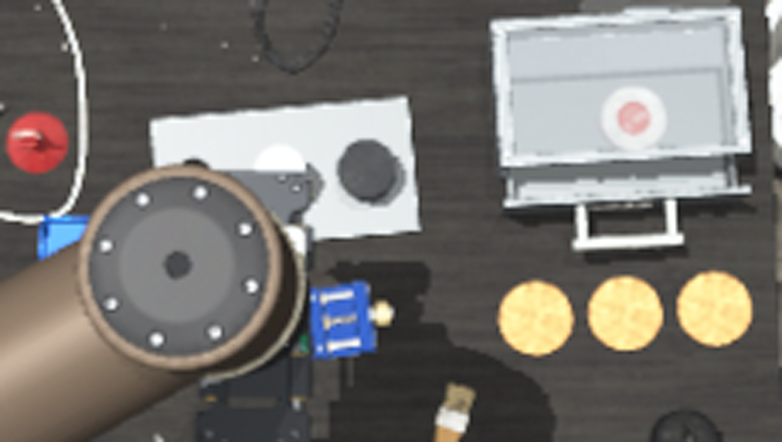

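The three coasters are bare and clear of shadow; the bar runs from (575,245) to (683,238) in the crop. I'll measure both.

```bash
python3 - <<'E'
from h import *
p=cv2.imread('pics/crop2.png'); hsv=cv2.cvtColor(p,cv2.COLOR_BGR2HSV)
f=lambda q:((q[0]+.5)/3.4-.5+150,(q[1]+.5)/3.4-.5+130)
m=cv2.inRange(hsv,(8,80,120),(28,255,255)); m[:260]=0;m[360:]=0;m[:,:480]=0
for c in cv2.findContours(m,0,2)[0]:
    if cv2.contourArea(c)<1500: continue
    e=cv2.fitEllipse(c); u=f(e[0]); print('coaster',np.round(e[1],1),np.round(ray('top',*u,.004),4))
g=p.max(2); m=cv2.inRange(g,150,255); m[:232]=0; m[256:]=0;m[:,:560]=0;m[:,700:]=0
c=max(cv2.findContours(m,0,2)[0],key=cv2.contourArea); 
ys,xs=np.nonzero(m)
k=(xs>595)&(xs<665); print('bar rows',ys[k].min(),ys[k].max()); a=np.polyfit(xs[k],ys[k],1); print('slope',a)
x0,x1=xs.min(),xs.max(); 
for x in(x0,(x0+x1)/2,x1): print('bar',x,np.round(ray('top',*f((x,np.polyval(a,x))),.050),4))
C=np.load('top2.npy'); w=(C[...,0]>.465)&(C[...,0]<.505)&(C[...,1]>-.35)&(C[...,1]<-.22)&(C[...,2]>.035)&(C[...,2]<.062)
P=C[w]; k=np.abs(P[:,1]+.282)<.03; print('depth bar',P[k].mean(0).round(4),P[k].min(0).round(4),P[k].max(0).round(4), P[:,1].min(),P[:,1].max())
s=r.get_state(); print(np.array([.483,-.285,.15])-s['tcp_pos'])
E
```

```text
coaster [75.2 76.3] [ 0.4236 -0.2069  0.004 ]
coaster [75.4 76.8] [ 0.4271 -0.2847  0.004 ]
coaster [75.1 77.1] [ 0.4308 -0.3626  0.004 ]
bar rows 233 248
slope [-4.32986694e-02  2.68077651e+02]
bar 573 [ 0.4839 -0.236   0.05  ]
bar 628.0 [ 0.4855 -0.2825  0.05  ]
bar 683 [ 0.4871 -0.3289  0.05  ]
depth bar [ 0.484  -0.2815  0.0511] [ 0.4786 -0.3103  0.0427] [ 0.4905 -0.2524  0.0566] -0.327766235467712 -0.23825236117221274
[ 0.06942843 -0.29592771 -0.02636118]
```

Request:
{"fn": "carry_out", "kwargs": {
  "deltas": [
    [0.2,[40,-9,0],[0,0,-0.049]],
    [0.2,[80,-18,0],[0,0,-0.049]],
    [0.2,[120,-28,0],[0,0,-0.049]],
    [0.2,[160,-37,0],[0,0,-0.049]],
    [0.2,[200,-47,20],[0,0,-0.049]],
    [0.2,[240,-56,40],[0,0,-0.049]],
    [0.2,[275,-65,56],[0,0,-0.049]],
    [0.2,[294,-69,56],[0,0,-0.049]],
    [0.2,[294,-69,56],[0,0,-0.049]],
    [0.2,[294,-69,56],[0,0,-0.049]]
  ]
}}

```text
time_s: 17.45
tcp_pos: [0.4878, -0.2823, 0.1203]
eef_rot: [180.0, 0.0, -87.4]
contact_force: [-0.2, 0.5, 0.4]
gripper_width: 0.0177
gripper_force: 0.0
```

```bash
python3 - <<'E'
from h import *
s=r.get_state(); print(np.round(s['tcp_pos'],4),np.round(s['eef_rot'],2),s['gripper_width'])
R0=R.from_euler('xyz',s['eef_rot'],degrees=True)
print(R0.inv().apply(np.array([.485,-.2825,.029])-s['tcp_pos'])*1e3)
cap('scene','scene3.png')
p=cv2.imread('pics/scene3.png'); cv2.imwrite('pics/scene3c.png',cv2.resize(p[100:290,230:430],None,fx=3,fy=3,interpolation=2))
E
```

```text
[ 0.4878 -0.2823  0.1203] [ 1.7997e+02  1.0000e-02 -8.7440e+01] 0.017653821420779505
[ 0.14571955  2.75610286 91.32367263]
```

View pics/scene3c.png

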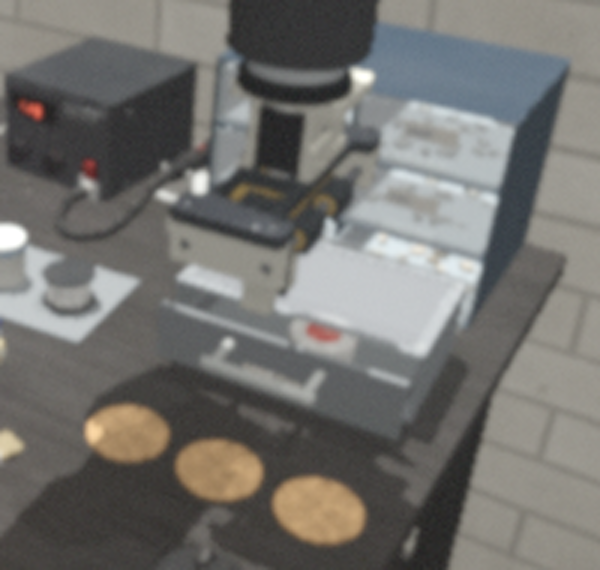

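The crop shows the fingers high above the handle bar (around (265,370)), with the reel and jar upright on the mat. Now I lower onto the bar.

Request:
{"fn": "carry_out", "kwargs": {
  "deltas": [
    [0.2,[0,3,20],[0,0,0]],
    [0.2,[0,3,40],[0,0,0]],
    [0.2,[0,3,50],[0,0,0]],
    [0.2,[0,3,60],[0,0,0]],
    [0.2,[0,3,68],[0,0,0]],
    [0.2,[0,3,76],[0,0,0]]
  ]
}}

```text
time_s: 18.1
tcp_pos: [0.4855, -0.2819, 0.0445]
eef_rot: [-180.0, -0.0, -87.3]
contact_force: [0.6, -0.1, 0.0]
gripper_width: 0.0174
gripper_force: 0.0
```

Request:
{"fn": "carry_out", "kwargs": {
  "deltas": [
    [0.2,[0,0,8],[0,0,0]],
    [0.2,[0,0,15],[0,0,0]],
    [0,[0,0,15],[0,0,0]],
    [0,[0,0,15],[0,0,0]],
    [0,[0,0,15],[0,0,0]],
    [0,[0,0,15],[0,0,0]]
  ],
  "squeeze": 25
}}

```text
time_s: 18.7
tcp_pos: [0.4848, -0.2821, 0.0293]
eef_rot: [180.0, 0.0, -87.4]
contact_force: [2.1, -2.3, -9.7]
gripper_width: 0.0086
gripper_force: 25.0
```

Request:
{"fn": "carry_out", "kwargs": {
  "deltas": [
    [0,[0,5,0],[0,0,0]],
    [0,[0,14,0],[0,0,0]],
    [0,[0,24,0],[0,0,0]],
    [0,[0,34,0],[0,0,0]],
    [0,[0,44,0],[0,0,0]],
    [0,[0,54,0],[0,0,0]],
    [0,[0,64,0],[0,0,0]],
    [0,[0,72,0],[0,0,0]],
    [0,[0,78,0],[0,0,0]],
    [0,[0,82,0],[0,0,0]],
    [0,[0,85,0],[0,0,0]],
    [0,[0,85,0],[0,0,0]]
  ]
}}

```text
time_s: 19.9
tcp_pos: [0.3985, -0.286, 0.0293]
eef_rot: [179.9, 0.0, -87.4]
contact_force: [-0.6, -5.4, -16.4]
gripper_width: 0.009
gripper_force: 25.0
```

Request:
{"fn": "carry_out", "kwargs": {
  "deltas": [
    [0.22,[0,0,0],[0,0,0]],
    [0.22,[0,0,0],[0,0,0]],
    [0.22,[0,0,-15],[0,0,0]],
    [0.22,[0,0,-35],[0,0,0]],
    [0.5,[0,0,-75],[0,0,0]],
    [1,[0,0,-115],[0,0,0]],
    [1,[0,0,-140],[0,0,0.14]],
    [1,[0,0,-140],[0,0,0.28]],
    [1,[0,0,-140],[0,0,0.42]],
    [1,[0,0,-140],[0,0,0.56]],
    [1,[0,0,-140],[0,0,0.7]],
    [1,[0,0,-140],[0,0,0.84]]
  ]
}}

```text
time_s: 21.1
tcp_pos: [0.4007, -0.2861, 0.1709]
eef_rot: [-179.9, 0.1, -135.8]
contact_force: [0.5, -0.4, -0.6]
gripper_width: 0.0779
gripper_force: 0.0
```

Request:
{"fn": "carry_out", "kwargs": {
  "deltas": [
    [1,[0,0,0],[0,0,0.14]],
    [1,[0,0,0],[0,0,0.28]],
    [1,[0,0,0],[0,0,0.42]],
    [1,[0,0,0],[0,0,0.56]],
    [1,[0,0,0],[0,0,0.7]],
    [1,[0,0,0],[0,0,0.731]],
    [1,[0,0,0],[0,0,0.731]]
  ]
}}

```text
time_s: 21.8
tcp_pos: [0.4006, -0.2861, 0.1707]
eef_rot: [-180.0, 0.1, -177.4]
contact_force: [-0.7, 0.4, 0.0]
gripper_width: 0.0876
gripper_force: 0.0
```

```bash
python3 - <<'E'
from h import *
s=r.get_state(); print(s['time_s'],np.round(s['tcp_pos'],4),np.round(s['eef_rot'],2),s['gripper_width'])
p,d=cap('top','top4.png'); C=cloud('top',d); np.save('top4.npy',C)
cv2.imwrite('pics/crop4.png',cv2.resize(p[120:260,230:400,::-1],None,fx=4,fy=4,interpolation=2))
w=(np.abs(C[...,:2]-[.513,-.296]).max(-1)<.04)&(C[...,2]>.03)&(C[...,2]<.043)
P=C[w]; print(len(P),P.mean(0),P.min(0),P.max(0))
E
```

```text
21.8 [ 0.4006 -0.2861  0.1707] [-1.7996e+02  1.1000e-01 -1.7737e+02] 0.08764367899508206
41 [ 0.54746417 -0.29892581  0.03547832] [ 0.54474685 -0.33568633  0.03040383] [ 0.55020355 -0.25876944  0.04064309]
```

View pics/crop4.png

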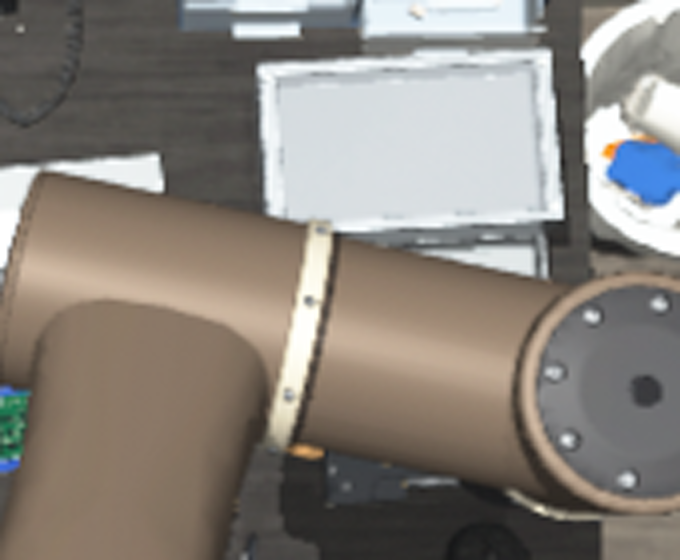

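The arm hides the drawer in the top view. I'll try the scene camera.

```bash
python3 - <<'E'
from h import *
p,d=cap('scene','scene4.png'); C=cloud('scene',d); np.save('scene4.npy',C)
cv2.imwrite('pics/scene4c.png',cv2.resize(p[130:290,230:430,::-1],None,fx=4,fy=3.7,interpolation=2)[:, :])
p=p.astype(int); red=(p[...,0]>130)&(p[...,0]-p[...,1]>50)&(p[...,0]-p[...,2]>40)
w=red&(np.abs(C[...,:2]-[.513,-.296]).max(-1)<.06); v,u=np.nonzero(w); print(len(u),u.mean(),v.mean(),C[w].mean(0),ray('scene',u.mean(),v.mean(),.036))
w=(np.abs(C[...,:2]-[.513,-.296]).max(-1)<.045)&(C[...,2]>.030)&(C[...,2]<.041)
P=C[w]; print(len(P),P.mean(0),P.min(0),P.max(0))
E
```

```text
56 323.94642857142856 228.125 [ 0.50822836 -0.29543277  0.0361324 ] [ 0.50836564 -0.29539284  0.036     ]
437 [ 0.51778717 -0.29686567  0.03545081] [ 0.47974815 -0.33967204  0.03004968] [ 0.55576062 -0.25132133  0.03922381]
```

View pics/scene4c.png

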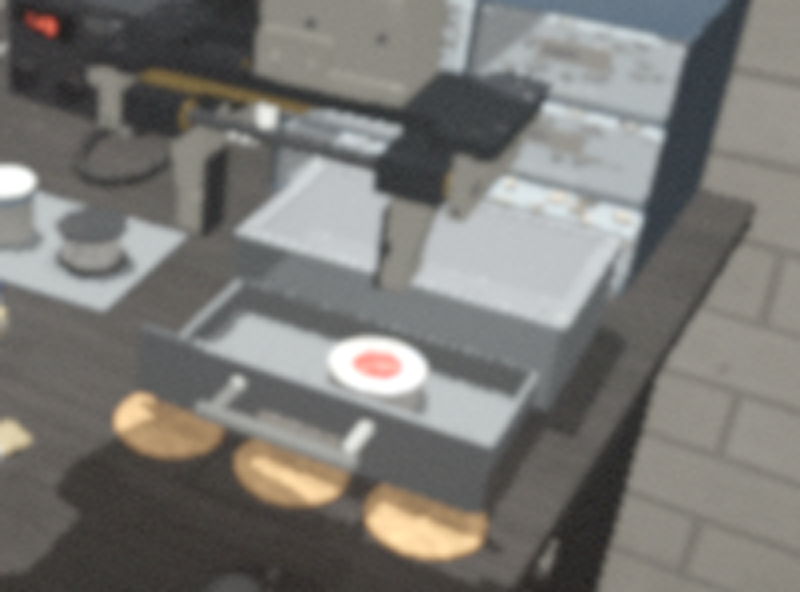

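The open drawer shows the tin with its red label at crop (377,365), clear of the unit's lid. I'll refine its centre from the lid outline.

```bash
python3 - <<'E'
from h import *
p=cv2.imread('pics/scene4.png').astype(int); C=np.load('scene4.npy')
w=(np.abs(C[...,:2]-[.510,-.296]).max(-1)<.045)&(C[...,2]>.025)&(C[...,2]<.045)&(p[...,2]>200)
n,l,st,ce=cv2.connectedComponentsWithStats(w.astype(np.uint8)); i=l[228,324]; m=(l==i).astype(np.uint8)
c=cv2.findContours(m,0,2)[0][0]; c=cv2.convexHull(c); e=cv2.fitEllipse(c); print(st[i],e,ray('scene',*e[0],.036))
q=np.array([ray('scene',*k[0],.036)[:2] for k in c]); print(cv2.minEnclosingCircle((q*1e3).astype(np.float32)))
s=r.get_state(); R0=R.from_euler('xyz',s['eef_rot'],degrees=True)
print(R0.inv().apply(np.array([.510,-.2955,.020])-s['tcp_pos'])*1e3)
E
```

```text
[312 221  24  16 289] ((323.95172119140625, 228.67938232421875), (14.840693473815918, 24.377119064331055), 99.29521179199219) [ 0.50642429 -0.29631515  0.036     ]
((507.18450927734375, -295.41961669921875), 29.050283432006836)
[-108.75366186  -14.58254694  150.50199796]
```

Request:
{"fn": "carry_out", "kwargs": {
  "deltas": [
    [1,[-40,-5,0],[0,0,0]],
    [1,[-80,-10,0],[0,0,0]],
    [1,[-108,-14.5,0],[0,0,0]],
    [1,[-108,-14.5,0],[0,0,0]],
    [1,[-108,-14.5,40],[0,0,0]],
    [1,[-108,-14.5,80],[0,0,0]],
    [1,[-108,-14.5,115],[0,0,0]],
    [1,[-108,-14.5,135],[0,0,0]],
    [1,[-108,-14.5,145],[0,0,0]],
    [1,[-108,-14.5,150],[0,0,0]],
    [1,[-108,-14.5,150],[0,0,0]]
  ]
}}

```text
time_s: 23.0
tcp_pos: [0.5089, -0.2957, 0.0199]
eef_rot: [-180.0, 0.0, -177.4]
contact_force: [-0.1, -0.1, -0.7]
gripper_width: 0.0876
gripper_force: 0.0
```

Request:
{"fn": "carry_out", "kwargs": {
  "deltas": [
    [0,[0,0,0],[0,0,0]],
    [0,[0,0,0],[0,0,0]],
    [0,[0,0,0],[0,0,0]],
    [0,[0,0,0],[0,0,0]],
    [0,[0,0,0],[0,0,0]],
    [0,[0,0,0],[0,0,0]]
  ],
  "squeeze": 15
}}

```text
time_s: 23.6
tcp_pos: [0.5089, -0.2956, 0.0199]
eef_rot: [-180.0, 0.0, -177.4]
contact_force: [-1.5, 0.8, 3.7]
gripper_width: 0.0551
gripper_force: 15.0
```

Request:
{"fn": "carry_out", "kwargs": {
  "deltas": [
    [0,[0,0,-10],[0,0,0]],
    [0,[0,0,-45],[0,0,0]],
    [0,[0,0,-90],[0,0,0]],
    [0,[0,0,-130],[0,0,0]],
    [0,[2,40,-140],[0,0,-0.12]],
    [0,[4,88,-140],[0,0,-0.24]],
    [0,[6,136,-140],[0,0,-0.36]],
    [0,[8,184,-140],[0,0,-0.48]],
    [0,[11,232,-140],[0,0,-0.6]],
    [0,[13,280,-140],[0,0,-0.693]],
    [0,[15,328,-140],[0,0,-0.693]],
    [0,[17,376,-140],[0,0,-0.693]]
  ]
}}

```text
time_s: 24.8
tcp_pos: [0.4739, 0.0811, 0.1605]
eef_rot: [-180.0, 0.1, -137.7]
contact_force: [1.3, -0.1, -1.5]
gripper_width: 0.0552
gripper_force: 15.0
```

```bash
python3 - <<'E'
from h import *
s=r.get_state(); print(s['time_s'],np.round(s['tcp_pos'],4),np.round(s['eef_rot'],2),s['gripper_width'],s['gripper_force'])
R0=R.from_euler('xyz',s['eef_rot'],degrees=True)
for n in('scene',):
    p,d=cap(n,n+'5.png'); C=cloud(n,d); np.save(n+'5.npy',C)
    hsv=cv2.cvtColor(p,cv2.COLOR_RGB2HSV); m=cv2.inRange(hsv,(100,130,60),(125,255,255))
    w=(m>0)&(np.abs(C[...,0]-.438)<.11)&(np.abs(C[...,1]-.182)<.08)&(C[...,2]>.0)&(C[...,2]<.016)
    q=(C[w][:,:2]*1e3).astype(np.float32); print(n,w.sum(),cv2.minAreaRect(q),cv2.boxPoints(cv2.minAreaRect(q)))
    if n=='scene': cv2.imwrite('pics/s5c.png',cv2.resize(p[140:240,100:280,::-1],None,fx=4,fy=4,interpolation=2))
C=np.load('top0.npy');p=cv2.imread('pics/top0.png'); m=cv2.inRange(cv2.cvtColor(p,cv2.COLOR_BGR2HSV),(100,120,80),(125,255,255))
w=(m>0)&(np.abs(C[...,0]-.438)<.10)&(np.abs(C[...,1]-.182)<.065); q=(C[w][:,:2]*1e3).astype(np.float32); print(cv2.minAreaRect(q))
print(R0.inv().apply(np.array([.4655,.181,.010])-s['tcp_pos'])*1e3)
E
```

```text
24.8 [0.4739 0.0811 0.1605] [-1.7999e+02  6.0000e-02 -1.3765e+02] 0.05523840582831997 14.998298585414886
scene 968 ((438.022216796875, 181.19076538085938), (104.48101043701172, 155.23477172851562), 87.38934326171875) [[358.1059  132.53986]
 [513.1795  125.46909]
 [517.93854 229.84167]
 [362.86493 236.91245]]
((438.5692138671875, 182.7625274658203), (105.49031066894531, 157.90145874023438), 86.79721069335938)
[-60.86417362  79.5208133  150.5042508 ]
```

View pics/s5c.png

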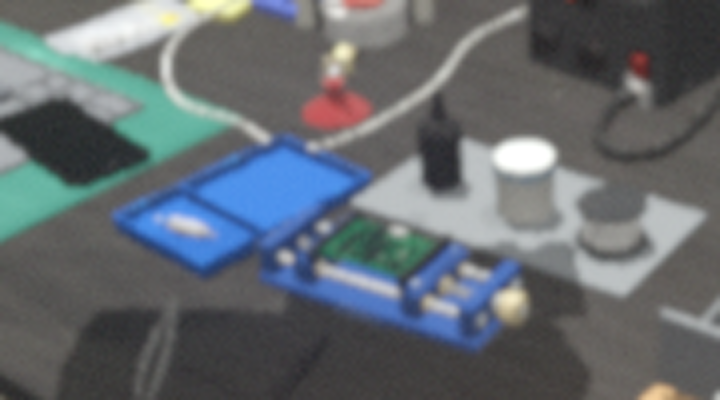

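The tray's square bay is empty and clear, around crop (280,185), and all three things stand upright on the mat. I'm placing the tin.

Request:
{"fn": "carry_out", "kwargs": {
  "deltas": [
    [0,[-30,40,0],[0,0,0]],
    [0,[-55,71,0],[0,0,0]],
    [0,[-61,79.5,10],[0,0,0]],
    [0,[-61,79.5,50],[0,0,0]],
    [0,[-61,79.5,90],[0,0,0]],
    [0,[-61,79.5,120],[0,0,0]],
    [0,[-61,79.5,138],[0,0,0]],
    [0,[-61,79.5,147],[0,0,0]],
    [0,[-61,79.5,151],[0,0,0]],
    [0,[-61,79.5,151],[0,0,0]]
  ]
}}

```text
time_s: 25.85
tcp_pos: [0.4663, 0.1791, 0.0091]
eef_rot: [-180.0, 0.0, -137.7]
contact_force: [-0.4, 0.4, -0.9]
gripper_width: 0.0551
gripper_force: 15.0
```

Request:
{"fn": "carry_out", "kwargs": {
  "deltas": [
    [0.71,[0,0,0],[0,0,0]],
    [0.71,[0,0,0],[0,0,0]],
    [0.71,[0,0,0],[0,0,0]],
    [0.71,[0,0,-20],[0,0,0]],
    [0.71,[0,0,-60],[0,0,0]],
    [0.71,[0,0,-105],[0,0,0]],
    [0.71,[0,0,-150],[0,0,0]],
    [0.2,[0,-45,-150],[0,0,-0.14]],
    [0.2,[0,-90,-150],[0,0,-0.28]],
    [0.2,[0,-135,-150],[0,0,-0.42]],
    [0.2,[0,-180,-150],[0,0,-0.56]],
    [0.2,[0,-220,-150],[0,0,-0.7]]
  ]
}}

```text
time_s: 27.05
tcp_pos: [0.6149, 0.0156, 0.159]
eef_rot: [-180.0, 0.0, -98.1]
contact_force: [-0.1, 0.7, -0.1]
gripper_width: 0.028
gripper_force: 0.0
```

```bash
python3 - <<'E'
from h import *
s=r.get_state(); print(s['time_s'],np.round(s['tcp_pos'],4),np.round(s['eef_rot'],2),s['gripper_width'],s['gripper_force'])
p,d=cap('scene','scene6.png'); C=cloud('scene',d)
pp=p.astype(int); red=(pp[...,0]>130)&(pp[...,0]-pp[...,1]>50)&(pp[...,0]-pp[...,2]>40)
w=red&(np.abs(C[...,:2]-[.4655,.181]).max(-1)<.05); v,u=np.nonzero(w); print('tin',len(u),C[w].mean(0),ray('scene',u.mean(),v.mean(),.025))
# drawer handle by top
p,d=cap('top','top6.png')
cv2.imwrite('pics/t6c.png',cv2.resize(p[120:260,150:400,::-1],None,fx=3.2,fy=3.2,interpolation=2))
R0=R.from_euler('xyz',s['eef_rot'],degrees=True)
print(R0.inv().apply(np.array([.400,-.286,.15])-s['tcp_pos'])*1e3,(R0.inv()*R.from_euler('xyz',[180,0,-87.4],degrees=True)).as_rotvec())
E
```

```text
27.05 [0.6149 0.0156 0.159 ] [-1.7996e+02  2.0000e-02 -9.8150e+01] 0.027967292359569854 0.0
tin 26 [0.46604406 0.17894728 0.02498159] [0.46599977 0.17890564 0.025     ]
[328.97302058 170.02334628   8.76682713] [-0.00080013  0.00034492 -0.18754342]
```

View pics/t6c.png

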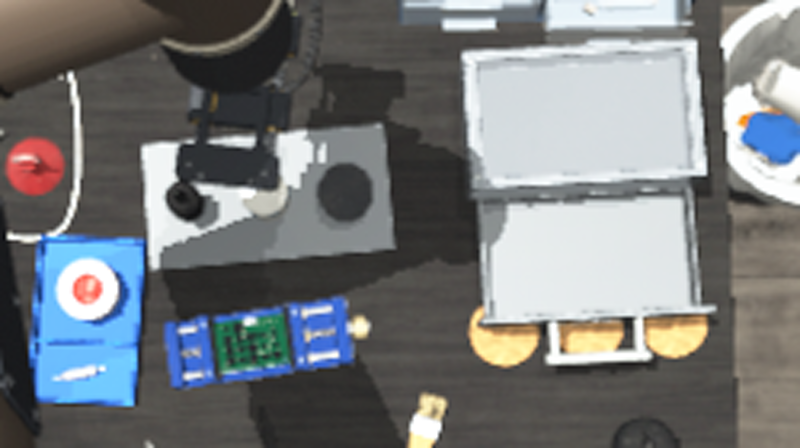

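The tin sits in the bay at (88,290), the empty drawer is open with its bar at (597,358), and all three things still stand on the mat. The measured tin centre is within 2 mm of the bay's middle. I'll close the drawer next.

Request:
{"fn": "carry_out", "kwargs": {
  "deltas": [
    [0.2,[40,21,0],[0,0,-0.1]],
    [0.2,[82,42,0],[0,0,-0.188]],
    [0.2,[124,64,0],[0,0,-0.188]],
    [0.2,[166,86,0],[0,0,-0.188]],
    [0.2,[208,108,0],[0,0,-0.188]],
    [0.2,[250,129,0],[0,0,-0.188]],
    [0.2,[290,150,0],[0,0,-0.188]],
    [0.2,[320,165,9],[0,0,-0.188]],
    [0.2,[329,170,9],[0,0,-0.188]],
    [0.2,[329,170,9],[0,0,-0.188]],
    [0.2,[329,170,9],[0,0,-0.188]]
  ]
}}

```text
time_s: 28.25
tcp_pos: [0.3975, -0.283, 0.15]
eef_rot: [-180.0, -0.0, -87.7]
contact_force: [0.3, 1.0, 0.3]
gripper_width: 0.0175
gripper_force: 0.0
```

Request:
{"fn": "carry_out", "kwargs": {
  "deltas": [
    [0.2,[0,0,35],[0,0,0]],
    [0.2,[0,0,70],[0,0,0]],
    [0.2,[0,0,88],[0,0,0]],
    [0.2,[0,0,98],[0,0,0]],
    [0.2,[0,0,106],[0,0,0]],
    [0.2,[0,0,106],[0,0,0]]
  ]
}}

```text
time_s: 28.85
tcp_pos: [0.3974, -0.2828, 0.0432]
eef_rot: [180.0, 0.0, -87.7]
contact_force: [-0.8, -0.4, 0.3]
gripper_width: 0.0175
gripper_force: 0.0
```

Request:
{"fn": "carry_out", "kwargs": {
  "deltas": [
    [0.2,[0,-2,7],[0,0,0]],
    [0.2,[0,-2,14],[0,0,0]],
    [0,[0,-2,14],[0,0,0]],
    [0,[0,-2,14],[0,0,0]],
    [0,[0,-2,14],[0,0,0]],
    [0,[0,-2,14],[0,0,0]]
  ],
  "squeeze": 25
}}

```text
time_s: 29.45
tcp_pos: [0.3988, -0.2831, 0.0294]
eef_rot: [180.0, 0.0, -87.7]
contact_force: [0.7, -0.0, -6.1]
gripper_width: 0.0088
gripper_force: 25.0
```

Request:
{"fn": "carry_out", "kwargs": {
  "deltas": [
    [0,[0,-5,0],[0,0,0]],
    [0,[0,-14,0],[0,0,0]],
    [0,[0,-24,0],[0,0,0]],
    [0,[0,-34,0],[0,0,0]],
    [0,[0,-44,0],[0,0,0]],
    [0,[0,-54,0],[0,0,0]],
    [0,[0,-64,0],[0,0,0]],
    [0,[0,-74,0],[0,0,0]],
    [0,[0,-84,0],[0,0,0]],
    [0,[0,-92,0],[0,0,0]],
    [0,[0,-97,0],[0,0,0]],
    [0,[0,-98,0],[0,0,0]]
  ]
}}

```text
time_s: 30.65
tcp_pos: [0.4982, -0.2787, 0.0294]
eef_rot: [-180.0, 0.0, -87.7]
contact_force: [-1.6, 6.0, -3.0]
gripper_width: 0.0085
gripper_force: 25.0
```

Request:
{"fn": "carry_out", "kwargs": {
  "deltas": [
    [0,[0,-2,0],[0,0,0]],
    [0,[0,-4,0],[0,0,0]],
    [0,[0,-4,0],[0,0,0]]
  ]
}}

```text
time_s: 30.95
tcp_pos: [0.5019, -0.2785, 0.0294]
eef_rot: [-180.0, 0.0, -87.7]
contact_force: [-0.1, 5.5, -2.5]
gripper_width: 0.009
gripper_force: 25.0
```

Request:
{"fn": "carry_out", "kwargs": {
  "deltas": [
    [0,[0,-2,0],[0,0,0]],
    [0,[0,-4,0],[0,0,0]],
    [0,[0,-4,0],[0,0,0]]
  ]
}}

```text
time_s: 31.25
tcp_pos: [0.5059, -0.2783, 0.0294]
eef_rot: [-180.0, 0.0, -87.7]
contact_force: [-1.0, 6.2, -3.7]
gripper_width: 0.0092
gripper_force: 25.0
```

Request:
{"fn": "carry_out", "kwargs": {
  "deltas": [
    [0,[0,-2,0],[0,0,0]],
    [0,[0,-3,0],[0,0,0]],
    [0,[0,-3,0],[0,0,0]]
  ]
}}

```text
time_s: 31.55
tcp_pos: [0.5087, -0.2782, 0.0294]
eef_rot: [-180.0, 0.0, -87.7]
contact_force: [-1.7, 6.5, -3.1]
gripper_width: 0.009
gripper_force: 25.0
```

Request:
{"fn": "carry_out", "kwargs": {
  "deltas": [
    [0,[0,-2,0],[0,0,0]],
    [0,[0,-2,0],[0,0,0]]
  ]
}}

```text
time_s: 31.75
tcp_pos: [0.5108, -0.2781, 0.0294]
eef_rot: [-180.0, 0.0, -87.7]
contact_force: [-1.0, 5.2, -3.1]
gripper_width: 0.0091
gripper_force: 25.0
```

Request:
{"fn": "carry_out", "kwargs": {
  "deltas": [
    [0,[0,-2,0],[0,0,0]],
    [0,[0,-2,0],[0,0,0]]
  ]
}}

```text
time_s: 31.95
tcp_pos: [0.5128, -0.278, 0.0294]
eef_rot: [-180.0, 0.0, -87.7]
contact_force: [-0.9, 6.5, -3.2]
gripper_width: 0.0092
gripper_force: 25.0
```

Request:
{"fn": "carry_out", "kwargs": {
  "deltas": [
    [0,[0,-2,0],[0,0,0]],
    [0,[0,-2,0],[0,0,0]]
  ]
}}

```text
time_s: 32.15
tcp_pos: [0.5133, -0.278, 0.0294]
eef_rot: [179.9, 0.1, -87.7]
contact_force: [-4.9, 6.1, 0.7]
gripper_width: 0.0089
gripper_force: 25.0
```

Request:
{"fn": "carry_out", "kwargs": {
  "deltas": [
    [0,[0,-2,0],[0,0,0]],
    [0,[0,-2,0],[0,0,0]]
  ]
}}

```text
time_s: 32.35
tcp_pos: [0.5133, -0.2779, 0.0293]
eef_rot: [179.7, 0.1, -87.7]
contact_force: [-9.4, 5.5, 5.4]
gripper_width: 0.0092
gripper_force: 25.0
```

The drawer stopped at x = 0.513 with the force rising, so it is home. I release, rise and look.

Request:
{"fn": "carry_out", "kwargs": {
  "deltas": [
    [0,[0,3,0],[0,0,0]],
    [0,[0,3,0],[0,0,0]],
    [0.2,[0,3,0],[0,0,0]],
    [0.2,[0,3,0],[0,0,0]],
    [0.2,[0,3,-15],[0,0,0]],
    [0.2,[0,3,-35],[0,0,0]],
    [0.5,[0,3,-80],[0,0,0]],
    [1,[0,3,-120],[0,0,0]],
    [1,[0,23,-145],[0,0,0]],
    [1,[0,60,-145],[0,0,0]],
    [1,[0,63,-145],[0,0,0]],
    [1,[0,63,-145],[0,0,0]]
  ]
}}

```text
time_s: 33.55
tcp_pos: [0.4532, -0.2815, 0.1758]
eef_rot: [-179.8, -0.1, -87.7]
contact_force: [0.6, -1.0, -0.6]
gripper_width: 0.06
gripper_force: 0.0
```

```bash
cat > m.py <<'E'
from h import *
import sys
def go(x,y,z,yaw):
    s=r.get_state(); R0=R.from_euler('xyz',s['eef_rot'],degrees=True)
    print(s['time_s'],np.round(s['tcp_pos'],4),np.round(s['eef_rot'],2),s['gripper_width'])
    print((R0.inv().apply(np.array([x,y,z])-s['tcp_pos'])*1e3).round(1),(R0.inv()*R.from_euler('xyz',[180,0,yaw],degrees=True)).as_rotvec().round(3))
E
python3 - <<'E'
from m import *
go(.551,.0125,.0165,-90)
p,d=cap('top','top7.png'); C=cloud('top',d)
cv2.imwrite('pics/t7c.png',cv2.resize(p[120:260,150:400,::-1],None,fx=3.2,fy=3.2,interpolation=2))
for n,q,lo in(('glue',(.5457,.0877),.03),('jar',(.551,.0125),.042),('spool',(.5536,-.062),.027)):
    w=(np.abs(C[...,:2]-q).max(-1)<.033)&(C[...,2]>lo)&(C[...,2]<.09); P=C[w]; print(n,len(P),P.mean(0),(P.min(0)+P.max(0))/2)
E
```

```text
33.55 [ 0.4532 -0.2815  0.1758] [-1.7985e+02 -6.0000e-02 -8.7740e+01] 0.059982692509327466
[-290.1 -108.9  159.3] [-0.003 -0.001  0.039]
glue 102 [0.54206328 0.08442182 0.05346035] [0.54306573 0.08524718 0.05584424]<stdin>:6: RuntimeWarning: Mean of empty slice.
  ret = um.true_divide(
Traceback (most recent call last):
ValueError: zero-size array to reduction operation minimum which has no identity
```

View pics/t7c.png

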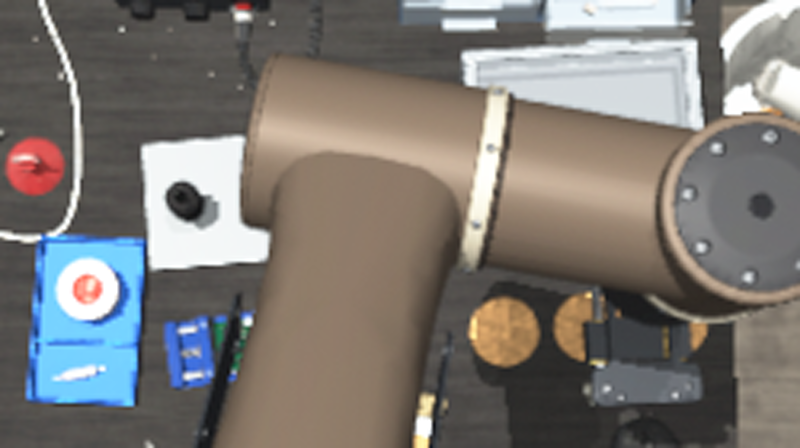

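The glue bottle is unmoved at (185,200); the arm hides the other two and the handle. I proceed to the jar at its known release point.

Request:
{"fn": "carry_out", "kwargs": {
  "deltas": [
    [1,[-40,-15,0],[-0.003,-0.001,0.039]],
    [1,[-85,-32,0],[-0.003,-0.001,0.039]],
    [1,[-130,-49,0],[-0.003,-0.001,0.039]],
    [1,[-175,-66,0],[-0.003,-0.001,0.039]],
    [1,[-220,-83,0],[-0.003,-0.001,0.039]],
    [1,[-260,-98,0],[-0.003,-0.001,0.039]],
    [1,[-285,-107,0],[-0.003,-0.001,0.039]],
    [1,[-290,-109,0],[-0.003,-0.001,0.039]],
    [1,[-290,-109,20],[-0.003,-0.001,0.039]],
    [1,[-290,-109,55],[-0.003,-0.001,0.039]],
    [1,[-290,-109,80],[-0.003,-0.001,0.039]],
    [1,[-290,-109,80],[-0.003,-0.001,0.039]]
  ]
}}

```text
time_s: 34.8
tcp_pos: [0.5484, 0.0122, 0.091]
eef_rot: [179.5, -0.1, -90.0]
contact_force: [-1.5, -0.5, 0.2]
gripper_width: 0.0878
gripper_force: 0.0
```

```bash
python3 - <<'E'
from m import *
go(.551,.0125,.0165,-90)
E
```

```text
34.8 [0.5484 0.0122 0.091 ] [ 1.7946e+02 -6.0000e-02 -8.9990e+01] 0.08784057693715908
[-0.3 -3.3 74.4] [ 0.009 -0.001  0.   ]
```

Request:
{"fn": "carry_out", "kwargs": {
  "deltas": [
    [1,[0,-3,30],[0.009,0,0]],
    [1,[0,-3,55],[0.009,0,0]],
    [1,[0,-3,70],[0.009,0,0]],
    [1,[0,-3,74],[0.009,0,0]],
    [1,[0,-3,74],[0.009,0,0]],
    [0,[0,-3,74],[0.009,0,0]],
    [0,[0,-3,74],[0.009,0,0]],
    [0,[0,-3,74],[0.009,0,0]],
    [0,[0,-3,74],[0.009,0,0]],
    [0,[0,-3,74],[0.009,0,0]],
    [0,[0,-3,74],[0.009,0,0]],
    [0,[0,-3,74],[0.009,0,0]]
  ],
  "squeeze": 15
}}

```text
time_s: 36.0
tcp_pos: [0.553, 0.0132, 0.0206]
eef_rot: [-179.7, 0.0, -89.9]
contact_force: [-1.1, 0.4, 2.9]
gripper_width: 0.0427
gripper_force: 15.0
```

```bash
python3 - <<'E'
from m import *
go(.4271,-.2850,.0172,-90)
E
```

```text
36.0 [0.553  0.0132 0.0206] [-1.7967e+02  5.0000e-02 -8.9950e+01] 0.04271045971920301
[298.  126.2   2.5] [-0.006  0.001  0.001]
```

Request:
{"fn": "carry_out", "kwargs": {
  "deltas": [
    [0,[0,0,-15],[0,0,0]],
    [0,[0,0,-50],[0,0,0]],
    [0,[0,0,-95],[0,0,0]],
    [0,[0,0,-130],[0,0,0]],
    [0,[40,17,-130],[0,0,0]],
    [0,[85,36,-130],[0,0,0]],
    [0,[130,55,-130],[0,0,0]],
    [0,[175,74,-130],[0,0,0]],
    [0,[220,93,-130],[0,0,0]],
    [0,[260,110,-130],[0,0,0]],
    [0,[290,123,-130],[0,0,0]],
    [0,[298,126,-130],[0,0,0]]
  ]
}}

```text
time_s: 37.2
tcp_pos: [0.4249, -0.2873, 0.1493]
eef_rot: [-179.7, 0.1, -90.1]
contact_force: [0.5, -0.3, -1.3]
gripper_width: 0.043
gripper_force: 15.0
```

Request:
{"fn": "carry_out", "kwargs": {
  "deltas": [
    [0,[0,0,0],[0,0,0]],
    [0,[0,0,0],[0,0,0]],
    [0,[0,0,30],[0,0,0]],
    [0,[0,0,60],[0,0,0]],
    [0,[0,0,80],[0,0,0]],
    [0,[0,0,80],[0,0,0]],
    [0,[0,0,80],[0,0,0]]
  ]
}}

```text
time_s: 37.9
tcp_pos: [0.4278, -0.2843, 0.0699]
eef_rot: [-179.7, 0.0, -89.8]
contact_force: [0.9, 0.5, 0.0]
gripper_width: 0.0427
gripper_force: 15.0
```

```bash
python3 - <<'E'
from m import *
go(.4270,-.2848,.0214,-90)
E
```

```text
37.9 [ 0.4278 -0.2843  0.0699] [-1.7969e+02  4.0000e-02 -8.9850e+01] 0.042651814603093446
[ 0.5  1.  48.5] [-0.005  0.001  0.003]
```

Request:
{"fn": "carry_out", "kwargs": {
  "deltas": [
    [0,[0.5,0.5,25],[0,0,0]],
    [0,[0.5,0.5,40],[0,0,0]],
    [0,[0.5,0.5,46],[0,0,0]],
    [0,[0.5,0.5,48],[0,0,0]],
    [0,[0.5,0.5,48],[0,0,0]],
    [0.7,[0.5,0.5,48],[0,0,0]],
    [0.8,[0.5,0.5,48],[0,0,0]],
    [0.8,[0.5,0.5,48],[0,0,0]],
    [0.8,[0.5,0.5,30],[0,0,0]],
    [0.8,[0.5,0.5,-10],[0,0,0]],
    [0.8,[0.5,0.5,-50],[0,0,0]],
    [1,[0.5,0.5,-80],[0,0,0]]
  ]
}}

```text
time_s: 39.1
tcp_pos: [0.4266, -0.2858, 0.1523]
eef_rot: [-179.5, 0.0, -89.9]
contact_force: [0.9, -0.1, -0.1]
gripper_width: 0.0736
gripper_force: 0.0
```

```bash
python3 - <<'E'
from m import *
go(.5536,-.062,.0105,-90)
E
```

```text
39.1 [ 0.4266 -0.2858  0.1523] [-179.54    0.    -89.94] 0.07364491919294722
[-223.7 -126.1  142.8] [-0.008  0.     0.001]
```

Request:
{"fn": "carry_out", "kwargs": {
  "deltas": [
    [1,[-40,-22,0],[-0.005,0,0]],
    [1,[-80,-45,0],[-0.005,0,0]],
    [1,[-120,-67,0],[-0.005,0,0]],
    [1,[-160,-90,0],[-0.005,0,0]],
    [1,[-195,-110,0],[-0.005,0,0]],
    [1,[-218,-123,0],[-0.005,0,0]],
    [1,[-224,-126,0],[-0.005,0,0]],
    [1,[-224,-126,30],[-0.005,0,0]],
    [1,[-224,-126,70],[-0.005,0,0]],
    [1,[-224,-126,90],[-0.005,0,0]],
    [1,[-224,-126,90],[-0.005,0,0]],
    [1,[-224,-126,90],[-0.005,0,0]]
  ]
}}

```text
time_s: 40.3
tcp_pos: [0.5526, -0.0618, 0.061]
eef_rot: [-180.0, 0.0, -90.0]
contact_force: [-0.1, 0.6, -0.5]
gripper_width: 0.0876
gripper_force: 0.0
```

```bash
python3 - <<'E'
from m import *
go(.5536,-.062,.0105,-90)
E
```

```text
40.3 [ 0.5526 -0.0618  0.061 ] [-1.7996e+02  3.0000e-02 -8.9960e+01] 0.0875540984057014
[ 0.2 -1.  50.5] [-0.001  0.     0.001]
```

Request:
{"fn": "carry_out", "kwargs": {
  "deltas": [
    [1,[0,-1,25],[0,0,0]],
    [1,[0,-1,42],[0,0,0]],
    [1,[0,-1,50],[0,0,0]],
    [1,[0,-1,50],[0,0,0]],
    [0,[0,-1,50],[0,0,0]],
    [0,[0,-1,50],[0,0,0]],
    [0,[0,-1,50],[0,0,0]],
    [0,[0,-1,50],[0,0,0]],
    [0,[0,-1,50],[0,0,0]],
    [0,[0,-1,50],[0,0,0]],
    [0,[0,-1,50],[0,0,0]]
  ],
  "squeeze": 15
}}

```text
time_s: 41.4
tcp_pos: [0.5537, -0.0613, 0.0108]
eef_rot: [-179.9, 0.1, -89.9]
contact_force: [-0.9, 1.1, 3.9]
gripper_width: 0.0516
gripper_force: 15.0
```

```bash
python3 - <<'E'
from m import *
go(.4307,-.3628,.015,-90)
E
```

```text
41.4 [ 0.5537 -0.0613  0.0108] [-1.7992e+02  5.0000e-02 -8.9940e+01] 0.051646134502636803
[301.4 123.3  -4.7] [-0.001  0.001  0.001]
```

Request:
{"fn": "carry_out", "kwargs": {
  "deltas": [
    [0,[0,0,-15],[0,0,0]],
    [0,[0,0,-50],[0,0,0]],
    [0,[0,0,-95],[0,0,0]],
    [0,[0,0,-130],[0,0,0]],
    [0,[40,17,-130],[0,0,0]],
    [0,[85,35,-130],[0,0,0]],
    [0,[130,53,-130],[0,0,0]],
    [0,[175,71,-130],[0,0,0]],
    [0,[220,90,-130],[0,0,0]],
    [0,[260,106,-130],[0,0,0]],
    [0,[292,119,-130],[0,0,0]],
    [0,[301,123,-130],[0,0,0]]
  ]
}}

```text
time_s: 42.6
tcp_pos: [0.4287, -0.3649, 0.1394]
eef_rot: [180.0, 0.1, -90.1]
contact_force: [-0.3, 0.5, -2.0]
gripper_width: 0.0517
gripper_force: 15.0
```

Request:
{"fn": "carry_out", "kwargs": {
  "deltas": [
    [0,[0,0,0],[0,0,0]],
    [0,[0,0,0],[0,0,0]],
    [0,[0,0,30],[0,0,0]],
    [0,[0,0,60],[0,0,0]],
    [0,[0,0,80],[0,0,0]],
    [0,[0,0,80],[0,0,0]],
    [0,[0,0,80],[0,0,0]]
  ]
}}

```text
time_s: 43.3
tcp_pos: [0.4314, -0.3618, 0.0604]
eef_rot: [-180.0, 0.0, -89.8]
contact_force: [0.7, 0.8, -0.0]
gripper_width: 0.0521
gripper_force: 15.0
```

```bash
python3 - <<'E'
from m import *
go(.4307,-.3628,.0118,-90)
E
```

```text
43.3 [ 0.4314 -0.3618  0.0604] [-1.7997e+02  5.0000e-02 -8.9850e+01] 0.05207800522354563
[ 1.1  0.7 48.6] [-0.001  0.001  0.003]
```

Request:
{"fn": "carry_out", "kwargs": {
  "deltas": [
    [0,[0.8,0.5,25],[0,0,0]],
    [0,[0.8,0.5,40],[0,0,0]],
    [0,[0.8,0.5,46],[0,0,0]],
    [0,[0.8,0.5,48.5],[0,0,0]],
    [0,[0.8,0.5,48.5],[0,0,0]],
    [0.8,[0.8,0.5,48.5],[0,0,0]],
    [0.9,[0.8,0.5,48.5],[0,0,0]],
    [0.9,[0.8,0.5,48.5],[0,0,0]],
    [0.9,[0.8,0.5,30],[0,0,0]],
    [0.9,[0.8,0.5,-10],[0,0,0]],
    [0.9,[0.8,0.5,-55],[0,0,0]],
    [1,[0.8,0.5,-100],[0,0,0]]
  ]
}}

```text
time_s: 44.5
tcp_pos: [0.4298, -0.3633, 0.1619]
eef_rot: [-180.0, 0.1, -89.9]
contact_force: [0.7, -1.6, 0.1]
gripper_width: 0.0828
gripper_force: 0.0
```

```bash
python3 - <<'E'
from m import *
go(.5457,.0877,.020,-90)
E
```

```text
44.5 [ 0.4298 -0.3633  0.1619] [-1.7996e+02  6.0000e-02 -8.9950e+01] 0.08277292213601968
[-450.7 -116.3  142.4] [-0.001  0.001  0.001]
```

Request:
{"fn": "carry_out", "kwargs": {
  "deltas": [
    [1,[-40,-10,0],[0,0,0]],
    [1,[-87,-22,0],[0,0,0]],
    [1,[-134,-34,0],[0,0,0]],
    [1,[-181,-46,0],[0,0,0]],
    [1,[-228,-59,0],[0,0,0]],
    [1,[-275,-71,0],[0,0,0]],
    [1,[-322,-83,0],[0,0,0]],
    [1,[-369,-95,0],[0,0,0]],
    [1,[-412,-106,0],[0,0,0]],
    [1,[-440,-113,0],[0,0,0]],
    [1,[-450,-116,0],[0,0,0]],
    [1,[-450,-116,0],[0,0,0]]
  ]
}}

```text
time_s: 45.7
tcp_pos: [0.5459, 0.0879, 0.1606]
eef_rot: [-179.9, 0.1, -89.8]
contact_force: [-0.4, -0.0, 1.2]
gripper_width: 0.0877
gripper_force: 0.0
```

```bash
python3 - <<'E'
from m import *
go(.5457,.0877,.020,-90)
E
```

```text
45.7 [0.5459 0.0879 0.1606] [-1.7994e+02  5.0000e-02 -8.9840e+01] 0.08769146848173828
[  0.4   0.4 140.6] [-0.001  0.001  0.003]
```

Request:
{"fn": "carry_out", "kwargs": {
  "deltas": [
    [1,[0,0,45],[0,0,0]],
    [1,[0,0,90],[0,0,0]],
    [1,[0,0,122],[0,0,0]],
    [1,[0,0,136],[0,0,0]],
    [1,[0,0,140],[0,0,0]],
    [0,[0,0,140],[0,0,0]],
    [0,[0,0,140],[0,0,0]],
    [0,[0,0,140],[0,0,0]],
    [0,[0,0,140],[0,0,0]],
    [0,[0,0,140],[0,0,0]],
    [0,[0,0,140],[0,0,0]],
    [0,[0,0,140],[0,0,0]]
  ],
  "squeeze": 15
}}

```text
time_s: 46.9
tcp_pos: [0.5459, 0.087, 0.0208]
eef_rot: [-179.9, 0.1, -89.9]
contact_force: [0.2, 0.4, 0.6]
gripper_width: 0.0374
gripper_force: 0.0
```

Request:
{"fn": "carry_out", "kwargs": {
  "deltas": [
    [0,[0,0,0],[0,0,0]],
    [0,[0,0,0],[0,0,0]],
    [0,[0,0,0],[0,0,0]]
  ]
}}

```text
time_s: 47.2
tcp_pos: [0.5459, 0.0869, 0.0207]
eef_rot: [-179.9, 0.1, -89.9]
contact_force: [-0.5, -0.0, 1.6]
gripper_width: 0.032
gripper_force: 15.0
```

```bash
python3 - <<'E'
from m import *
go(.4235,-.2069,.0214,-90)
E
```

```text
47.2 [0.5459 0.0869 0.0207] [-1.7994e+02  5.0000e-02 -8.9940e+01] 0.03204265533741892
[293.7 122.7  -1.1] [-0.001  0.001  0.001]
```

Request:
{"fn": "carry_out", "kwargs": {
  "deltas": [
    [0,[0,0,-15],[0,0,0]],
    [0,[0,0,-50],[0,0,0]],
    [0,[0,0,-95],[0,0,0]],
    [0,[0,0,-130],[0,0,0]],
    [0,[40,17,-130],[0,0,0]],
    [0,[85,35,-130],[0,0,0]],
    [0,[130,54,-130],[0,0,0]],
    [0,[175,73,-130],[0,0,0]],
    [0,[220,92,-130],[0,0,0]],
    [0,[260,109,-130],[0,0,0]],
    [0,[285,119,-130],[0,0,0]],
    [0,[293.5,122.5,-130],[0,0,0]]
  ]
}}

```text
time_s: 48.4
tcp_pos: [0.4221, -0.2087, 0.1501]
eef_rot: [-180.0, 0.1, -90.1]
contact_force: [0.3, -0.3, -0.6]
gripper_width: 0.032
gripper_force: 15.0
```

Request:
{"fn": "carry_out", "kwargs": {
  "deltas": [
    [0,[0,0,0],[0,0,0]],
    [0,[0,0,0],[0,0,0]],
    [0,[0,0,30],[0,0,0]],
    [0,[0,0,60],[0,0,0]],
    [0,[0,0,80],[0,0,0]],
    [0,[0,0,80],[0,0,0]],
    [0,[0,0,80],[0,0,0]]
  ]
}}

```text
time_s: 49.1
tcp_pos: [0.4242, -0.2061, 0.0705]
eef_rot: [-180.0, 0.0, -89.9]
contact_force: [0.3, 0.4, 0.4]
gripper_width: 0.0313
gripper_force: 15.0
```

```bash
python3 - <<'E'
from m import *
go(.4235,-.2069,.0217,-90)
E
```

```text
49.1 [ 0.4242 -0.2061  0.0705] [-1.7998e+02  4.0000e-02 -8.9850e+01] 0.031331562488794054
[ 0.8  0.7 48.8] [-0.     0.001  0.003]
```

Request:
{"fn": "carry_out", "kwargs": {
  "deltas": [
    [0,[0.6,0.4,25],[0,0,0]],
    [0,[0.6,0.4,40],[0,0,0]],
    [0,[0.6,0.4,46],[0,0,0]],
    [0,[0.6,0.4,48.5],[0,0,0]],
    [0,[0.6,0.4,48.5],[0,0,0]],
    [0.5,[0.6,0.4,48.5],[0,0,0]],
    [0.7,[0.6,0.4,48.5],[0,0,0]],
    [0.7,[0.6,0.4,48.5],[0,0,0]],
    [0.7,[0.6,0.4,30],[0,0,0]],
    [0.7,[0.6,0.4,-10],[0,0,0]],
    [0.7,[0.6,0.4,-55],[0,0,0]],
    [0.7,[0.6,0.4,-100],[0,0,0]]
  ]
}}

```text
time_s: 50.3
tcp_pos: [0.4225, -0.2075, 0.1721]
eef_rot: [-180.0, 0.1, -89.9]
contact_force: [1.1, 0.6, 0.1]
gripper_width: 0.0612
gripper_force: 0.0
```

Request:
{"fn": "carry_out", "kwargs": {
  "deltas": [
    [0.7,[0,0,-20],[0,0,0]],
    [0.7,[-45,0,-20],[0,0,0]],
    [0.7,[-90,0,-20],[0,0,0]],
    [0.7,[-135,0,-20],[0,0,0]],
    [0.7,[-180,0,-20],[0,0,0]],
    [0.7,[-225,0,-20],[0,0,0]],
    [0.7,[-260,0,-20],[0,0,0]],
    [0.7,[-260,0,-20],[0,0,0]],
    [0.7,[-260,0,-20],[0,0,0]]
  ]
}}

```text
time_s: 51.2
tcp_pos: [0.4226, 0.0532, 0.1906]
eef_rot: [-179.9, 0.1, -89.8]
contact_force: [-0.2, -0.5, -0.1]
gripper_width: 0.0613
gripper_force: 0.0
```

```bash
python3 - <<'E'
from h import *
p,d=cap('top','top8.png'); C=cloud('top',d)
cv2.imwrite('pics/t8c.png',cv2.resize(p[120:260,150:400,::-1],None,fx=3.2,fy=3.2,interpolation=2))
C0=np.load('top0.npy')
for n,q,lo,hi in(('glue',(.4236,-.2069),.03,.09),('jar',(.4271,-.2847),.043,.056),('spool',(.4308,-.3626),.028,.04)):
  for D in(C0,C):
    w=(np.abs(D[...,:2]-q).max(-1)<.036)&(D[...,2]>lo)&(D[...,2]<hi); P=D[w]; print(n,len(P),P.mean(0).round(4),((P.min(0)+P.max(0))/2).round(4))
w=(C[...,0]>.48)&(C[...,0]<.53)&(np.abs(C[...,1]+.281)<.03)&(C[...,2]>.04)&(C[...,2]<.058); print('bar',C[w].mean(0))
E
```

```text
glue 103 [ 0.4217 -0.207   0.0552] [ 0.4216 -0.2076  0.0554]
glue 103 [ 0.4213 -0.2067  0.0553] [ 0.4215 -0.2076  0.0608]
jar 179 [ 0.4263 -0.2859  0.0488] [ 0.4268 -0.2859  0.0495]
jar 182 [ 0.4263 -0.2862  0.0483] [ 0.4267 -0.2862  0.0491]
spool 231 [ 0.4295 -0.3643  0.0336] [ 0.4298 -0.3649  0.0338]
spool 247 [ 0.4294 -0.364   0.0338] [ 0.4298 -0.3643  0.034 ]
bar [ 0.51124751 -0.2820119   0.05143747]
```

View pics/t8c.png

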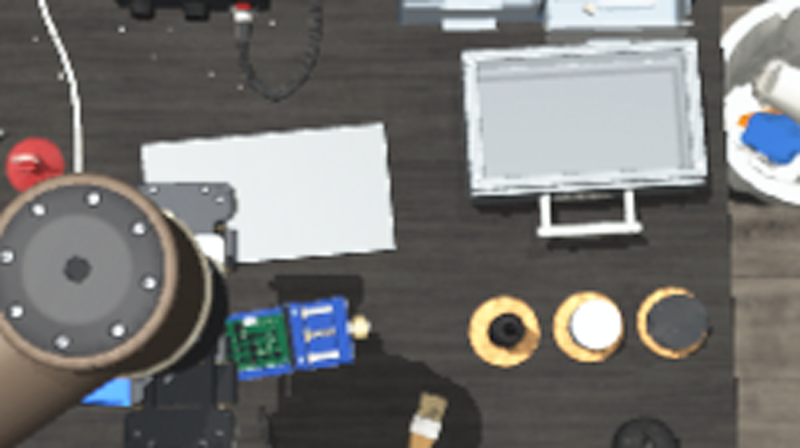

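All three stand centred on their own coasters at (505,330), (595,325) and (678,322), the mat is empty and the drawer looks shut. Next is a check of how far the bar moved, compared with the stop.

```bash
python3 - <<'E'
from h import *
def bar(f,r0,r1):
    p=cv2.imread(f).max(2).astype(float)[r0:r1,327:343]; b=np.clip(p-110,0,None); k=b.argmax(0)
    o=[]
    for i,j in enumerate(k):
        w=b[max(j-2,0):j+3,i]; o.append(r0+max(j-2,0)+(w*np.arange(len(w))).sum()/w.sum())
    v=np.median(o); return v,ray('top',334.5,v,.051)[:2]
for f,a,b in(('top0',197,207),('top2',197,207),('top8',187,197)): print(f,bar(f'pics/{f}.png',a,b))
E
```

```text
top0 (np.float64(200.5517284930716), array([ 0.48524592, -0.28274114]))
top2 (np.float64(200.55509834581517), array([ 0.48523619, -0.28274088]))
top8 (np.float64(191.03348421741077), array([ 0.51280993, -0.28347887]))
```

```bash
python3 -c "
from plant import r
print(r.close_job())"
```

```text
the job is handed in; nothing more can be done
None
```

The job is handed in after about 51 s: the tin sits about 2 mm from the middle of the empty bay, the drawer is pushed to its stop (home to within about 1 mm by camera), and the bottle, jar and reel stand on their own coasters within about 1 mm of where they started.

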